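Tip the sink stopper into the slide-top bin over the rocker tray

TASK

Open the pink bin fully by pressing on its flush sliding top and dragging it back, without bearing down hard enough to crack it. Then push the sink stopper along the plywood ledge onto the little rocker tray just until its own weight tips the tray and drops it into the bin; do not touch the tray itself, and leave the spray bottle, scrubber ring and wooden peg where they are.

Things in the scene. Friction and masses are not known exactly. Their poses are not given: they have to be found in the camera images.
- station: The fixed work station (ledge, rocker tray, bin). Origin on the cupboard floor straight below the tray's pivot; z up, y runs from the ledge over the tray to the bin (roughly to the robot's left), x roughly away from the robot; turned at most 0.35 rad. Positions given below are in this frame, mm. Plywood cheeks stand beside the tray at x +-71 to +-83, y -22 to 22, up to z 140.
- ledge_edge (a point): Middle of the plywood ledge's edge at the tray (station x 0, y -26, z 150); axes as the station's. Ledge: level, top at z 150, x -90 to 110, y -200 to -26, no side walls. A G-clamp grips its robot-side edge at x -104 to -59, y -99 to -81, rising to z 172.
- bin_in (a point): Centre of the pink bin's inner floor under its opening (station x 0, y 143, z 6); axes as the station's. Bin: outside x -75 to 207, y 66 to 220, rim at z 92; opening (under the sliding top) x -67 to 68, y 73 to 213. A splash board stands on the far rim at y 215 to 220, x -75 to 75, up to z 152.
- shutter (a joint): Travel in m of the bin's sliding top along station +x: 0 shut, 0.125 fully open; starts at 0 to 0.012. Resists sliding with about 4 N, stays where left. It has no handle and no edge to push on: it moves only if pressed from above hard enough for a fingertip to drag it by friction. About 8 to 20 N of pressing is right; 45 N cracks it. Opened, it lies over a recessed deck.
- shutter_top (a point): Centre of the upper face of the bin's sliding top, a plain flat white panel 132 (x) by 138 (y), 6 thick, flush with the rim (station x 0, y 143, z 92 when shut); moves with it; axes as the station's.
- rocker (a joint): Tilt in rad of the rocker tray about its pivot (station y 0, z 131, axis along x): 0 level on its stop, 0.5 fully tipped, bin end down, ledge end up. A counterweight levels it when empty. It tips when the stopper's centre is about 10 to 26 mm past the pivot, depending on its unknown weight; let go too soon and it rocks back. It then slides off by itself into the bin.
- tray_mid (a point): Middle of the tray floor's upper face (station x 0, y 34, z 150 when level); moves with the tray. Slick laminate floor 112 long (y -22 to 90), 124 wide between two side lips 10 high, open at both ends; it begins 4 beyond the ledge's edge and is level with it (the stopper's lower rim is bevelled).
- stopper: Green hard-silicone sink stopper, a flat disc 90 in diameter and 16 thick, no knob, too wide for most grippers; 85 to 155 g. Origin at the centre of its underside, z up. Starts lying on the ledge at station x 0 to 40, y -135 to -105.
- spray_bottle: Bystander: glass spray bottle, 66 in diameter, 168 high, upright on the cupboard floor. Origin at the centre of its base.
- scrub_ring: Bystander: steel pan-scrubber ring, 84 outside, 52 inside, 12 high, flat on the cupboard floor. Origin at the centre of its underside.
- wood_peg: Bystander: wooden peg 22 in diameter, 90 long, lying along its x on the cupboard floor. Origin under its middle.
Mind the look-alikes: they are no part of the job. Leave any orange, red or yellow look-alike of the stopper alone.

How it is judged:
On the way, in this order (a step that is already met when the one before it is completed fails the run):
1. the bin's sliding top is open, with the stopper still on the ledge (value of joint shutter above 0.11 m and z of stopper in the frame of station above 0.14 m and value of joint rocker below 0.1 rad), for 0.2 s.
2. the stopper, lying on the rocker tray, has tipped it (value of joint rocker above 0.25 rad and distance between stopper and tray_mid below 0.1 m).
At the end, for the whole second after the job is handed in: The stopper lies at rest inside the bin (its underside centre below 70 mm over the bin floor and within the opening's outline), the rocker tray is level again (within 0.05 rad) and the sliding top is still open (at least 110 of its 125 mm) (z of stopper in the frame of bin_in below 0.07 m and x of stopper in the frame of bin_in between -0.07 and 0.07 m and y of stopper in the frame of bin_in between -0.075 and 0.075 m and linear speed of stopper below 0.02 m/s and value of joint rocker below 0.05 rad and value of joint shutter above 0.11 m); the robot touches nothing.
It fails at once if the robot touches the rocker tray (over 1 N) (contact force between any of the arm, the fingers and rocker above 1 N).
It fails at once if the sliding top is pressed with more than 45 N (contact force between the fingers and shutter above 45 N).
It fails at once if a bystander is moved more than 20 mm (distance of any of spray_bottle, scrub_ring, wood_peg from where it was at the start of the episode above 0.02 m).
It also fails if it takes over 72 s, if anything falls off the work surface, if the arm or the gripper's body presses on something with over 40 N, if the wrist force passes 120 N, or if a joint passes its speed limit or range.

ROBOT

A 6-joint arm with a two-finger parallel gripper is mounted at the origin on the work surface. World frame = base frame: x ahead of the robot, y to its left, z up, the work surface at z = 0. Lengths are in m, angles in rad, forces in N, time in s.
With the tool pointing down it reaches from about 0.375 to 0.9 m from the base axis. Payload 3.1 kg.
Tool frame: the origin (TCP) lies on the centre line of the jaws, within the pads' length; the fingertips stand robot.tip_reach ahead of it and the grasp point (between the pads) is the TCP (robot.tip_reach is the distance from the TCP to the fingertips, in m); z points along the fingers, y is the direction in which the jaws open and shut (so a half turn about z gives the same grasp; the last joint's range is limited). The gripper opens to 87 mm and grips with 3 to 60 N. Pads are 19 mm wide; open, the fingers measure 117 mm over their backs; the gripper's body (75 mm by 190 mm) begins 51 mm behind the grasp point.
Start: joints at [-1.286, 0.527, 1.433, -0, 1.181, -0.178], TCP at [0.279, -0.559, 0.242] pointing down, gripper open.
Joint ranges: [-3.08, 3.08], [-0.75, 2.2], [0.22, 2.44], [-1.43, 4.57], [0, 2.65], [-2.85, 2.85]. Speed limits (rad/s): [2.79, 2.79, 3.14, 3.14, 3.14, 3.14].

INTERFACE

Orientations are given as a unit quaternion [x, y, z, w].
In Python, from rig import telemetry, viewer, robot gives the robot as it stands. The module is installed in compiled form; this text tells all that it offers.
- The arm moves only by the tool step_arm, never from a script. Its argument "targets" is a list of rows, each an object of numbers: "dx", "dy", "dz": the shift along the tool's x, y, z in m; "rx", "ry", "rz": the turn, a rotation vector about the tool's x, y, z in degrees. In form: [{"dx": .., "dy": .., "dz": .., "rx": .., "ry": .., "rz": ..}, ...]. A call has exactly 5 rows; each row is the pose to reach, as a shift and turn from the pose measured when the call began, along the tool's axes at that moment; what a row does not reach only later rows make up. A row lasts 1/8 s, in which the tool goes at most 62.5 mm and 10.7 degrees, less where a joint would pass 70% of its speed; a pose out of reach is approached as far as the arm can. A call with a gripper value outside its range is refused whole. "gripper" is the opening, from 0 (shut) to 1 (fully open), set as the call begins (left out, the last holds). The fingers move at their own pace and stop on an object; "force" is the grip in N (left out, the last holds). Time passes only in rows, so rows that repeat a pose let the fingers close, or fill a call up. It gives the time, the measured TCP pose, the force and the opening at its end, in the units of the state.
- telemetry.get_obs(): the state, without advancing time (a new reading comes with each control period).
- viewer.camera(name): name is "scene" or "side" or "wrist"; returns a dict with "img" (400x640x3 uint8, blue, green, red), "depth" (400x640 float32, m along the optical axis (not along the pixel's ray), 0 where there is no reading), "K" (3x3 intrinsics, pixels), "R" (3x3) and "t" (3): a world point X has camera coordinates R X + t. Camera axes: x right, y down, z forward; pixel columns grow to the right and rows downward; lengths in m; the calibration is good to about 2 mm. A picture is of the moment at which its call begins.
- robot.hand_in(): hands the job in, once; it reports no verdict.
The state is a dict: "time": time; "q": joint angles; "joint_velocities": joint speeds; "joint_torque": joint torques, N m; "position": TCP position; "tool_rot": TCP orientation; "ft_force": force on the tool from outside, world axes, zero at the start; "moment": the same for the moment, N m; "grip_width": finger opening in m.
Only numpy, scipy, OpenCV 4.12 (cv2) and the standard library are available. Lean on these libraries where they do the work, as an engineer would, in place of code of your own. Each camera call takes 0.05 s, during which the arm holds its last target.

## Working session

There is one attempt and no reset: what is moved stays moved. The work goes in short steps, Python scripts to look and compute and a tool call to move; the robot and the scene stay as the last step left them, time stands still between calls to the robot, and variables do not carry over. Pictures are saved under pics/ and viewed, and the job is handed in when it is done.

Besides the shell and the picture viewer there is one more tool, called after "Request:" by a JSON object that holds its "op" and its "data", one argument or row to a line. step_arm: Moves the arm, as the interface text tells. Its arguments: {"type":"object","properties":{"targets":{"type":"array"},"gripper":{"type":"number"},"force":{"type":"number"}},"required":["targets"]}

```bash
mkdir -p pics
python3 - <<'E'
from rig import telemetry, viewer, robot
import cv2, numpy as np
o=telemetry.get_obs()
for k,v in o.items(): print(k,v)
print(robot.tip_reach)
for n in ("scene","side","wrist"):
    c=viewer.camera(n); cv2.imwrite(f"pics/{n}0.png",c["img"]); print(n,c["K"].tolist(),c["R"].round(3).tolist(),c["t"].round(3).tolist(),(-c["R"].T@c["t"]).round(3))
    np.savez(f"{n}0.npz",**c)
E
```

```text
time 0.0
q [-1.28649867e+00  5.28420366e-01  1.43392013e+00  3.93906405e-06
  1.18137921e+00 -1.78513256e-01]
joint_velocities [-0.00134974  0.00202004 -0.00076528 -0.00141514 -0.00079007  0.001494  ]
joint_torque [-1.69500527e-04 -4.40044606e+01 -1.76592457e+01  6.33007963e-02
  5.82660839e-02 -1.54763766e-04]
position [ 0.27886215 -0.55856169  0.24059405]
tool_rot [ 9.73344642e-01  2.29344886e-01 -5.44072633e-05 -1.06213472e-03]
ft_force [-0.41866276 -0.67593919  0.16592527]
moment [ 0.03869836  0.05373274 -0.0103953 ]
grip_width 0.08710469563249072
0.019
scene [[370.70351018394774, 0.0, 316.5390262744885], [0.0, 370.70351018394774, 197.57661639517468], [0.0, 0.0, 1.0]] [[-0.057, 0.998, 0.019], [0.685, 0.053, -0.727], [-0.727, -0.028, -0.686]] [0.11, -0.261, 1.286] [ 1.119 -0.06   0.691]
side [[418.46541937793415, 0.0, 319.73220625167335], [0.0, 418.46541937793415, 197.64383371262497], [0.0, 0.0, 1.0]] [[-0.995, -0.097, -0.007], [-0.047, 0.538, -0.842], [0.085, -0.837, -0.54]] [0.501, 0.16, 0.872] [0.431 0.693 0.609]
wrist [[348.55870112041225, 0.0, 317.4615855026997], [0.0, 348.55870112041225, 200.41086383134657], [0.0, 0.0, 1.0]] [[0.447, -0.895, -0.001], [-0.868, -0.434, 0.239], [-0.215, -0.106, -0.971]] [-0.625, -0.029, 0.389] [ 0.338 -0.531  0.384]
```

View pics/scene0.png

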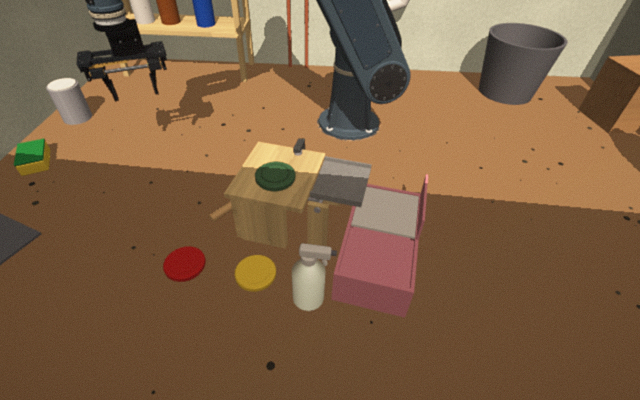

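View pics/side0.png

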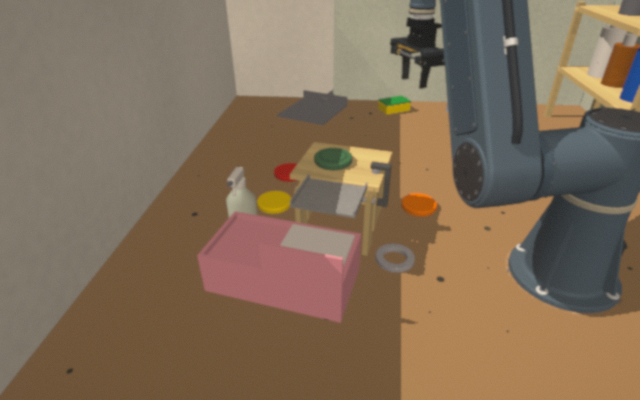

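View pics/wrist0.png

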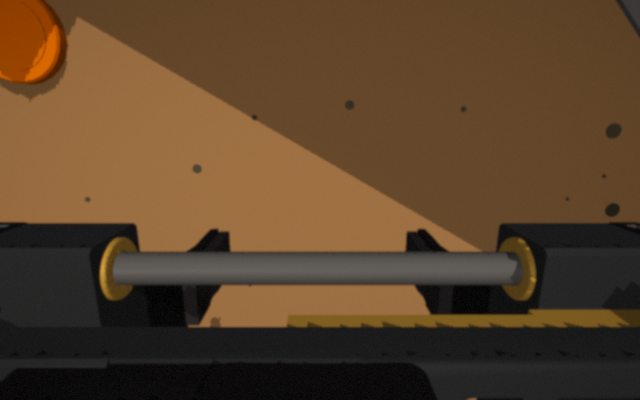

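The scene view shows a dark-green disc on the ledge at (275,176). Its look-alikes are all on the floor: yellow at (255,272) and red at (185,263) in the scene view, orange at (419,204) in the side view. The stopper is the green one on the ledge. The white sliding top is at about (387,212), and the bottle at (308,280). I'll enlarge a crop to confirm this.

Run:
```python
import cv2
a=cv2.imread("pics/scene0.png")[130:320,170:440]; cv2.imwrite("pics/crop1.png",cv2.resize(a,None,fx=2.9,fy=2.9,interpolation=2))
a=cv2.imread("pics/side0.png")[130:320,180:450]; cv2.imwrite("pics/crop2.png",cv2.resize(a,None,fx=2.9,fy=2.9,interpolation=2))
```

```text
(no output)
```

View pics/crop1.png

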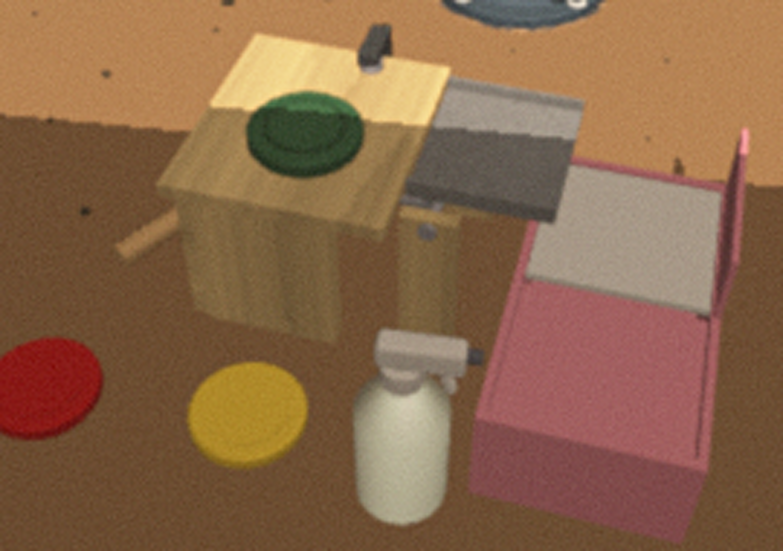

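View pics/crop2.png

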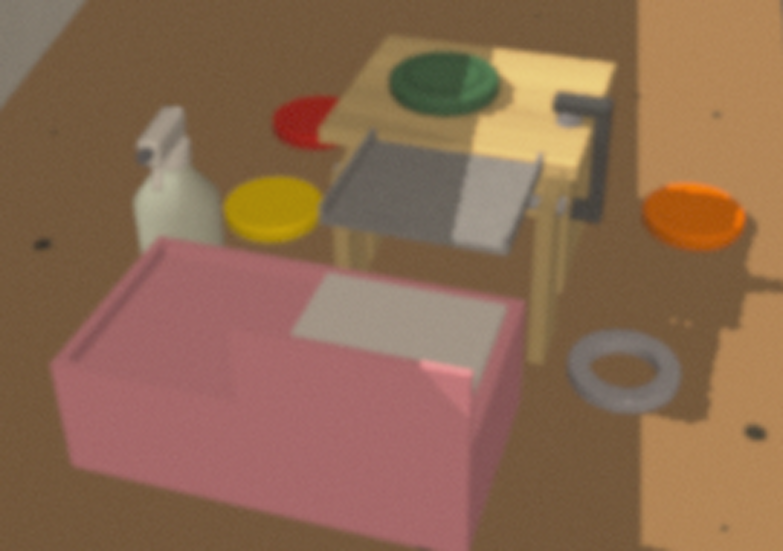

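The crops confirm it. The stopper is the green disc on the ledge, beside the tray and the clamp, and the red, yellow and orange discs are on the floor. Next I'll triangulate the ledge corners from the two views, and use the depth image for the panel and the stopper.

```bash
cat > h.py <<'E'
import numpy as np, cv2
def load(n): return dict(np.load(n+".npz"))
def ray(c,p):
    d=c["R"].T@np.linalg.inv(c["K"])@np.array([p[0],p[1],1.]); return -c["R"].T@c["t"],d
def onz(c,p,z):
    o,d=ray(c,p); return o+d*(z-o[2])/d[2]
def tri(c1,p1,c2,p2):
    o1,d1=ray(c1,p1);o2,d2=ray(c2,p2);d1/=np.linalg.norm(d1);d2/=np.linalg.norm(d2)
    s=np.linalg.lstsq(np.c_[d1,-d2],o2-o1,rcond=None)[0]
    a=o1+s[0]*d1;b=o2+s[1]*d2; return (a+b)/2,np.linalg.norm(a-b)
def cloud(c,m=None):
    d=c["depth"];v,u=np.nonzero((d>0)&(m if m is not None else True)); z=d[v,u]
    P=(np.linalg.inv(c["K"])@np.c_[u,v,np.ones(len(u))].T*z).T
    return (P-c["t"])@c["R"],u,v
E
python3 - <<'E'
from h import *
s=load("scene0");d=load("side0")
f=lambda x,y:(170+x/2.9,130+y/2.9); g=lambda x,y:(180+x/2.9,130+y/2.9)
names=["-90,-200","-90,-26","110,-26","110,-200"]
S=[(258,35),(450,68),(383,235),(160,185)];D=[(615,65),(575,168),(320,135),(388,38)]
L=[]
for n,a,b in zip(names,S,D):
    X,e=tri(s,f(*a),d,g(*b));L.append((X,onz(s,f(*a),.15),onz(d,g(*b),.15)));print(n,X.round(3),round(e,4),L[-1][1].round(3),L[-1][2].round(3))
M=np.array([[-.09,-.2],[-.09,-.026],[.11,-.026],[.11,-.2]])
for k in range(3):
    P=np.array([l[k][:2] for l in L]); mc=M-M.mean(0);pc=P-P.mean(0)
    yaw=np.arctan2((mc[:,0]*pc[:,1]-mc[:,1]*pc[:,0]).sum(),(mc*pc).sum())
    R=np.array([[np.cos(yaw),-np.sin(yaw)],[np.sin(yaw),np.cos(yaw)]]);o=P.mean(0)-R@M.mean(0)
    print("yaw",yaw,"orig",o,"res",(P-(M@R.T+o)).round(4).tolist())
for n,c in(("scene",s),("side",d)):
    hsv=cv2.cvtColor(c["img"],cv2.COLOR_BGR2HSV)
    m=cv2.inRange(hsv,(45,60,20),(90,255,200))
    P,u,v=cloud(c,m>0)
    k=(P[:,2]>.12)&(P[:,2]<.2)&(P[:,0]>.3)
    Q=P[k];t=Q[Q[:,2]>np.percentile(Q[:,2],60)-.004]
    print(n,"stopper",k.sum(),"z",np.percentile(Q[:,2],[5,50,95]).round(3),"c",(t.min(0)/2+t.max(0)/2).round(3),t.min(0).round(3),t.max(0).round(3))
    # panel
    m=cv2.inRange(hsv,(0,0,90),(179,60,255));P,u,v=cloud(c,m>0)
    k=(abs(P[:,2]-.092)<.012)&(P[:,0]>.35)&(P[:,0]<.9)&(P[:,1]>.0)&(P[:,1]<.35)
    print("panel n",k.sum(),"z",np.percentile(P[k][:,2],[5,50,95]).round(3),cv2.minAreaRect((P[k][:,:2]*1000).astype(np.float32)))
E
```

```text
-90,-200 [ 0.348 -0.24   0.147] 0.0029 [ 0.354 -0.238  0.15 ] [ 0.348 -0.238  0.15 ]
-90,-26 [ 0.385 -0.07   0.148] 0.0008 [ 0.388 -0.07   0.15 ] [ 0.385 -0.068  0.15 ]
110,-26 [ 0.58  -0.111  0.142] 0.0023 [ 0.589 -0.11   0.15 ] [ 0.577 -0.099  0.15 ]
110,-200 [ 0.545 -0.28   0.147] 0.0017 [ 0.55  -0.278  0.15 ] [ 0.544 -0.274  0.15 ]
yaw -0.2037911366515213 orig [ 0.47751219 -0.06255998] res [[-0.0005, 0.0002], [0.0006, -0.0007], [-0.0003, -0.0006], [0.0002, 0.0012]]
yaw -0.20373239967247989 orig [ 0.48329231 -0.06125882] res [[-0.0003, 0.0006], [-0.0015, -0.0018], [0.0028, -0.0006], [-0.001, 0.0018]]
yaw -0.18570890021863443 orig [ 0.47435772 -0.05677944] res [[-0.001, -0.0008], [0.0036, -0.0018], [-0.0009, 0.0032], [-0.0017, -0.0006]]
scene stopper 852 z [0.161 0.167 0.168] c [ 0.495 -0.177  0.167] [ 0.452 -0.219  0.163] [ 0.537 -0.135  0.171]
panel n 2380 z [0.091 0.093 0.094] ((511.9398193359375, 76.14342498779297), (137.4539794921875, 135.7325897216797), 78.81607818603516)
side stopper 584 z [0.159 0.167 0.169] c [ 0.488 -0.17   0.167] [ 0.448 -0.209  0.163] [ 0.529 -0.131  0.17 ]
panel n 1511 z [0.091 0.093 0.094] ((502.943115234375, 49.98421859741211), (81.17208862304688, 131.1927947998047), 78.32745361328125)
```

The measurements agree. Panel z is 0.093 against 0.092, ledge z is about 0.147, and the yaw is −0.204 from the ledge and −0.196 from the panel. Now I'll work out the bystander positions and the first move.

```bash
cat >> h.py <<'E'
YAW=-0.20; O=np.array([.479,-.061])
Rs=np.array([[np.cos(YAW),-np.sin(YAW)],[np.sin(YAW),np.cos(YAW)]])
def w2s(p): return Rs.T@(np.array(p)[:2]-O)
def s2w(p): return Rs@np.array(p)[:2]+O
from scipy.spatial.transform import Rotation as Ro
def plan(st,z,toolx_deg=None,tipz=True):
    """delta in tool axes to put fingertips at station xy, height z; tool x at station angle (deg, 90=+y)"""
    from rig import telemetry,robot
    o=telemetry.get_obs();T=Ro.from_quat(o["tool_rot"])
    w=s2w(st);tgt=np.array([w[0],w[1],z+(robot.tip_reach if tipz else 0)])
    d=T.inv().apply(tgt-np.array(o["position"]))
    a=np.radians(toolx_deg)+YAW; X=np.array([np.cos(a),np.sin(a),0]);Z=np.array([0,0,-1.]);Y=np.cross(Z,X)
    r=(T.inv()*Ro.from_matrix(np.c_[X,Y,Z])).as_rotvec(degrees=True)
    print("d mm",(d*1000).round(1),"rot",r.round(1))
def status():
    from rig import telemetry,robot
    o=telemetry.get_obs();p=np.array(o["position"]);print("t",round(o["time"],2),"tip st",(w2s(p)*1000).round(1),"z",round((p[2]-robot.tip_reach)*1000,1),"F",np.round(o["ft_force"],1),"q",np.round(o["q"],2),"w",round(o["grip_width"],4))
E
python3 - <<'E'
from h import *
s=load("scene0")
P,u,v=cloud(s)
k=(P[:,2]>.03)&(P[:,2]<.2)&(abs(u-308)<22)&(v>242)&(v<310)
S=np.array([w2s(p) for p in P[k]]);print("bottle st",S.min(0).round(3),S.max(0).round(3),P[k][:,2].max())
print(w2s([.492,-.174]), w2s([.512,.076]))
print(s2w((-.03,.143)))
plan((-.03,.143),.16,90); status()
E
```

```text
bottle st [ 0.186 -0.017] [0.251 0.055] 0.17103049891162192
[ 0.0351905  -0.10816482] [0.0051245  0.14082521]
[0.47800772 0.0851096 ]
d mm [ 465.6 -487.1   62.7] rot [ -0.1  -0.1 -52. ]
t 0.15 tip st [ -97.2 -527.6] z 221.8 F [-1.2 -0.2 -1.5] q [-1.29  0.53  1.43 -0.    1.18 -0.18] w 0.0872
```

Request:
{"op": "step_arm", "data": {
  "targets": [
    {"dx": 0.03, "dy": -0.03, "dz": -0.04, "rx": 0, "ry": 0, "rz": -5},
    {"dx": 0.07, "dy": -0.07, "dz": -0.06, "rx": 0, "ry": 0, "rz": -10},
    {"dx": 0.11, "dy": -0.115, "dz": -0.06, "rx": 0, "ry": 0, "rz": -15},
    {"dx": 0.15, "dy": -0.157, "dz": -0.06, "rx": 0, "ry": 0, "rz": -20},
    {"dx": 0.19, "dy": -0.2, "dz": -0.06, "rx": 0, "ry": 0, "rz": -25}
  ],
  "gripper": 0,
  "force": 30
}}

```text
time: 0.78
position: [0.3599, -0.2932, 0.3011]
tool_rot: [0.9, 0.436, 0.0, -0.001]
ft_force: [0.7, 0.4, 0.6]
grip_width: 0.0451
```

```bash
python3 -c "
from h import *
status();plan((-.03,.143),.2,90)"
```

```text
t 0.78 tip st [ -70.6 -251.2] z 282.1 F [0.7 0.4 0.6] q [-0.93  0.23  1.74  0.    1.17 -0.26] w 0.0451
d mm [ 369.9 -142.    82.8] rot [ -0.   -0.1 -26.9]
```

Request:
{"op": "step_arm", "data": {
  "targets": [
    {"dx": 0.055, "dy": -0.02, "dz": 0, "rz": -5.4},
    {"dx": 0.11, "dy": -0.042, "dz": 0, "rz": -10.8},
    {"dx": 0.165, "dy": -0.063, "dz": 0, "rz": -16.2},
    {"dx": 0.22, "dy": -0.084, "dz": 0, "rz": -21.6},
    {"dx": 0.275, "dy": -0.106, "dz": 0, "rz": -27}
  ]
}}

```text
invalid input
```

```bash
python3 -c "
from h import *
status();plan((-.03,.143),.13,90)"
```

```text
t 0.78 tip st [ -70.6 -251.2] z 282.1 F [0.7 0.4 0.6] q [-0.93  0.23  1.74  0.    1.17 -0.26] w 0.0451
d mm [ 369.8 -141.9  152.8] rot [ -0.   -0.1 -26.9]
```

All six numbers are required in every row.

Request:
{"op": "step_arm", "data": {
  "targets": [
    {"dx": 0.055, "dy": -0.02, "dz": 0, "rx": 0, "ry": 0, "rz": -5.4},
    {"dx": 0.11, "dy": -0.042, "dz": 0, "rx": 0, "ry": 0, "rz": -10.8},
    {"dx": 0.165, "dy": -0.063, "dz": 0, "rx": 0, "ry": 0, "rz": -16.2},
    {"dx": 0.22, "dy": -0.084, "dz": 0, "rx": 0, "ry": 0, "rz": -21.6},
    {"dx": 0.275, "dy": -0.106, "dz": 0, "rx": 0, "ry": 0, "rz": -27}
  ]
}}

```text
time: 1.4
position: [0.4477, -0.0099, 0.3017]
tool_rot: [0.773, 0.635, 0.001, -0.0]
ft_force: [0.6, 0.5, 0.1]
grip_width: 0.0018
```

```bash
python3 -c "
from h import *
status();plan((-.03,.143),.13,90)"
```

```text
t 1.4 tip st [-40.8  43.8] z 282.7 F [0.6 0.5 0.1] q [-0.27  0.21  1.78  0.    1.16 -0.08] w 0.0018
d mm [ 98.9  11.3 152.8] rot [ 0.  -0.1  0.3]
```

Request:
{"op": "step_arm", "data": {
  "targets": [
    {"dx": 0.05, "dy": 0.006, "dz": 0.0, "rx": 0, "ry": 0, "rz": 0.3},
    {"dx": 0.099, "dy": 0.011, "dz": 0.02, "rx": 0, "ry": 0, "rz": 0.3},
    {"dx": 0.099, "dy": 0.011, "dz": 0.07, "rx": 0, "ry": 0, "rz": 0.3},
    {"dx": 0.099, "dy": 0.011, "dz": 0.12, "rx": 0, "ry": 0, "rz": 0.3},
    {"dx": 0.099, "dy": 0.011, "dz": 0.153, "rx": 0, "ry": 0, "rz": 0.3}
  ]
}}

```text
time: 2.02
position: [0.4766, 0.0857, 0.1467]
tool_rot: [0.774, 0.633, -0.0, -0.001]
ft_force: [0.7, 0.4, -0.3]
grip_width: 0.0006
```

```bash
python3 -c "
from h import *
from rig import viewer
status();plan((-.03,.143),.1,90)
c=viewer.camera('side');cv2.imwrite('pics/side1.png',c['img'])"
```

```text
t 2.02 tip st [-31.5 143.3] z 127.7 F [ 0.7  0.4 -0.3] q [-0.05  0.49  1.87  0.    0.78  0.14] w 0.0006
d mm [-0.3  1.6 27.7] rot [-0.2 -0.1  0. ]
```

View pics/side1.png

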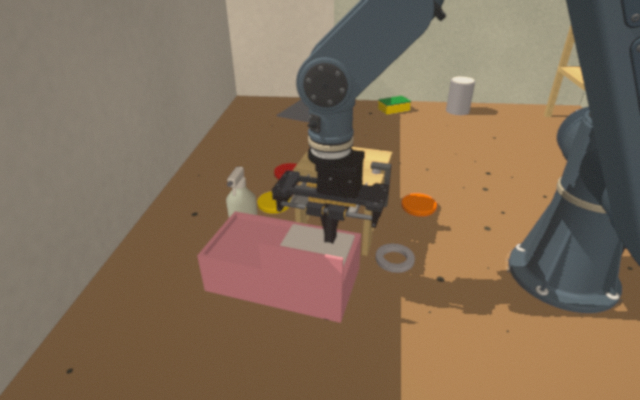

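The closed fingertips (330,235) are just above the white panel, and the gripper body clears the tray. I'll lower it carefully.

Request:
{"op": "step_arm", "data": {
  "targets": [
    {"dx": 0, "dy": 0, "dz": 0.012, "rx": 0, "ry": 0, "rz": 0},
    {"dx": 0, "dy": 0, "dz": 0.022, "rx": 0, "ry": 0, "rz": 0},
    {"dx": 0, "dy": 0, "dz": 0.028, "rx": 0, "ry": 0, "rz": 0},
    {"dx": 0, "dy": 0, "dz": 0.031, "rx": 0, "ry": 0, "rz": 0},
    {"dx": 0, "dy": 0, "dz": 0.032, "rx": 0, "ry": 0, "rz": 0}
  ]
}}

```text
time: 2.7
position: [0.4745, 0.0856, 0.1121]
tool_rot: [0.774, 0.633, -0.003, -0.003]
ft_force: [0.2, 0.1, 0.1]
grip_width: 0.0006
```

Request:
{"op": "step_arm", "data": {
  "targets": [
    {"dx": 0, "dy": 0, "dz": 0.0005, "rx": 0, "ry": 0, "rz": 0},
    {"dx": 0, "dy": 0, "dz": 0.001, "rx": 0, "ry": 0, "rz": 0},
    {"dx": 0, "dy": 0, "dz": 0.0015, "rx": 0, "ry": 0, "rz": 0},
    {"dx": 0, "dy": 0, "dz": 0.002, "rx": 0, "ry": 0, "rz": 0},
    {"dx": 0, "dy": 0, "dz": 0.002, "rx": 0, "ry": 0, "rz": 0}
  ]
}}

```text
time: 3.32
position: [0.4748, 0.0856, 0.1113]
tool_rot: [0.774, 0.633, -0.002, -0.003]
ft_force: [-1.0, 0.3, 9.9]
grip_width: 0.0003
```

Contact is at tip z 0.0923, as expected, at 9.9 N and about 8 N/mm. I'll drag a short test stretch.

Request:
{"op": "step_arm", "data": {
  "targets": [
    {"dx": 0, "dy": 0, "dz": 0.0018, "rx": 0, "ry": 0, "rz": 0},
    {"dx": 0, "dy": 0.003, "dz": 0.0018, "rx": 0, "ry": 0, "rz": 0},
    {"dx": 0, "dy": 0.008, "dz": 0.0018, "rx": 0, "ry": 0, "rz": 0},
    {"dx": 0, "dy": 0.014, "dz": 0.0018, "rx": 0, "ry": 0, "rz": 0},
    {"dx": 0, "dy": 0.02, "dz": 0.0018, "rx": 0, "ry": 0, "rz": 0}
  ]
}}

```text
time: 3.95
position: [0.4938, 0.0817, 0.1112]
tool_rot: [0.774, 0.633, -0.002, -0.003]
ft_force: [-4.4, -0.1, 16.8]
grip_width: 0.0003
```

```bash
python3 -c "
from h import *
from rig import viewer
status();plan((.075,.143),.092,90)
c=viewer.camera('scene');cv2.imwrite('pics/scene2.png',c['img']);np.savez('scene2.npz',**c)
for c in (load('scene0'),c):
    hsv=cv2.cvtColor(c['img'],cv2.COLOR_BGR2HSV)
    m=cv2.inRange(hsv,(0,0,90),(179,60,255));P,u,v=cloud(c,m>0)
    k=(abs(P[:,2]-.092)<.008)&(P[:,0]>.35)&(P[:,0]<.9)&(P[:,1]>.0)&(P[:,1]<.35)
    S=(P[k][:,:2]-O)@Rs;k=(S[:,1]>.1)&(S[:,1]<.2);S=S[k];print(np.percentile(S[:,0],[.3,1,99,99.7]).round(4))
"
```

```text
t 3.95 tip st [-13.9 142.8] z 92.2 F [-4.4 -0.1 16.8] q [-0.06  0.57  1.85  0.    0.72  0.14] w 0.0003
d mm [ 0.2 88.9 -0.5] rot [-0.4 -0.   0. ]
[-0.0595 -0.0578  0.0714  0.072 ]
[-0.0355 -0.0288  0.091   0.0916]
```

The top moves with the fingertip: its edge shifted about 20 mm at 17 N. I'll keep going.

Request:
{"op": "step_arm", "data": {
  "targets": [
    {"dx": 0, "dy": 0.008, "dz": 0.0017, "rx": 0, "ry": 0, "rz": 0},
    {"dx": 0, "dy": 0.016, "dz": 0.0017, "rx": 0, "ry": 0, "rz": 0},
    {"dx": 0, "dy": 0.024, "dz": 0.0016, "rx": 0, "ry": 0, "rz": 0},
    {"dx": 0, "dy": 0.032, "dz": 0.0016, "rx": 0, "ry": 0, "rz": 0},
    {"dx": 0, "dy": 0.04, "dz": 0.0016, "rx": 0, "ry": 0, "rz": 0}
  ]
}}

```text
time: 4.62
position: [0.5335, 0.0735, 0.1112]
tool_rot: [0.774, 0.633, -0.002, -0.003]
ft_force: [-4.7, 0.0, 14.7]
grip_width: 0.0007
```

Request:
{"op": "step_arm", "data": {
  "targets": [
    {"dx": 0, "dy": 0.008, "dz": 0.0016, "rx": 0, "ry": 0, "rz": 0},
    {"dx": 0, "dy": 0.016, "dz": 0.0016, "rx": 0, "ry": 0, "rz": 0},
    {"dx": 0, "dy": 0.024, "dz": 0.0015, "rx": 0, "ry": 0, "rz": 0},
    {"dx": 0, "dy": 0.032, "dz": 0.0015, "rx": 0, "ry": 0, "rz": 0},
    {"dx": 0, "dy": 0.038, "dz": 0.0015, "rx": 0, "ry": 0, "rz": 0}
  ]
}}

```text
time: 5.25
position: [0.5702, 0.066, 0.1113]
tool_rot: [0.774, 0.633, -0.003, -0.003]
ft_force: [-4.6, -0.7, 13.1]
grip_width: 0.0004
```

```bash
cat > sh.py <<'E'
from h import *
from rig import viewer
status();plan((.1,.143),.092,90)
c=viewer.camera('scene');np.savez('scene2.npz',**c)
hsv=cv2.cvtColor(c['img'],cv2.COLOR_BGR2HSV)
m=cv2.inRange(hsv,(0,0,90),(179,60,255));P,u,v=cloud(c,m>0)
k=(abs(P[:,2]-.092)<.008)&(P[:,0]>.35)&(P[:,0]<.9)&(P[:,1]>.0)&(P[:,1]<.35)
S=(P[k][:,:2]-O)@Rs;k=(S[:,1]>.1)&(S[:,1]<.2);S=S[k];print(np.percentile(S[:,0],[.3,1,99,99.7]).round(4))
E
python3 sh.py
```

```text
t 5.25 tip st [ 64.2 142.5] z 92.3 F [-4.6 -0.7 13.1] q [-0.08  0.64  1.67  0.    0.84  0.12] w 0.0004
d mm [ 0.4 35.8 -0. ] rot [-0.5  0.   0. ]
[0.043  0.051  0.1687 0.1693]
```

Request:
{"op": "step_arm", "data": {
  "targets": [
    {"dx": 0, "dy": 0.007, "dz": 0.0017, "rx": 0, "ry": 0, "rz": 0},
    {"dx": 0, "dy": 0.014, "dz": 0.0017, "rx": 0, "ry": 0, "rz": 0},
    {"dx": 0, "dy": 0.019, "dz": 0.0017, "rx": 0, "ry": 0, "rz": 0},
    {"dx": 0, "dy": 0.023, "dz": 0.0017, "rx": 0, "ry": 0, "rz": 0},
    {"dx": 0, "dy": 0.026, "dz": 0.0017, "rx": 0, "ry": 0, "rz": 0}
  ]
}}

```text
time: 5.92
position: [0.595, 0.0609, 0.1112]
tool_rot: [0.774, 0.633, -0.004, -0.004]
ft_force: [-9.0, 0.8, 16.0]
grip_width: 0.0006
```

```bash
python3 sh.py
```

```text
t 5.92 tip st [ 89.4 142.5] z 92.2 F [-9.   0.8 16. ] q [-0.08  0.67  1.6   0.    0.88  0.11] w 0.0006
d mm [ 0.5 10.6  0.1] rot [-0.6  0.   0. ]
[0.0663 0.0747 0.1942 0.1945]
```

The drag force stepped up to 9 N, which is the end stop. The far edge is at 194.5 mm, so travel is about 0.125 m and the bin is fully open. I'll lift off and go behind the stopper.

Request:
{"op": "step_arm", "data": {
  "targets": [
    {"dx": 0, "dy": 0, "dz": -0.04, "rx": 0, "ry": 0, "rz": 0},
    {"dx": 0, "dy": 0, "dz": -0.09, "rx": 0, "ry": 0, "rz": 0},
    {"dx": 0, "dy": 0, "dz": -0.14, "rx": 0, "ry": 0, "rz": 0},
    {"dx": -0.04, "dy": 0, "dz": -0.17, "rx": 0, "ry": 0, "rz": -5},
    {"dx": -0.09, "dy": -0.005, "dz": -0.18, "rx": 0, "ry": 0, "rz": -10}
  ],
  "gripper": 0.345
}}

```text
time: 6.6
position: [0.5754, -0.027, 0.2941]
tool_rot: [0.714, 0.7, -0.002, -0.002]
ft_force: [0.4, -0.7, -0.6]
grip_width: 0.0294
```

```bash
python3 -c "
from h import *
status();plan((.065,-.171),.27,115)"
```

```text
t 6.6 tip st [87.7 52.5] z 275.1 F [ 0.4 -0.7 -0.6] q [-0.24  0.41  1.49 -0.    1.25 -0.22] w 0.0294
d mm [-215.7  -62.4    5.5] rot [ -0.3  -0.  -14.7]
```

Request:
{"op": "step_arm", "data": {
  "targets": [
    {"dx": -0.05, "dy": -0.014, "dz": 0, "rx": 0, "ry": 0, "rz": -4},
    {"dx": -0.1, "dy": -0.028, "dz": 0, "rx": 0, "ry": 0, "rz": -8},
    {"dx": -0.15, "dy": -0.043, "dz": 0, "rx": 0, "ry": 0, "rz": -12},
    {"dx": -0.2, "dy": -0.057, "dz": 0, "rx": 0, "ry": 0, "rz": -15},
    {"dx": -0.216, "dy": -0.062, "dz": 0, "rx": 0, "ry": 0, "rz": -15}
  ]
}}

```text
time: 7.22
position: [0.5082, -0.2443, 0.2944]
tool_rot: [0.618, 0.786, -0.002, -0.002]
ft_force: [0.5, 1.1, -0.2]
grip_width: 0.0295
```

```bash
cat > look.py <<'E'
from h import *
from rig import viewer
import sys
def circ(P2,r=.045):
    from scipy.optimize import least_squares
    f=least_squares(lambda a:np.hypot(P2[:,0]-a[0],P2[:,1]-a[1])-r,P2.mean(0)); return f.x
tag=sys.argv[1]
for n in sys.argv[2:]:
    c=viewer.camera(n);cv2.imwrite(f'pics/{n}{tag}.png',c['img']);np.savez(f'{n}{tag}.npz',**c)
    hsv=cv2.cvtColor(c['img'],cv2.COLOR_BGR2HSV)
    m=cv2.inRange(hsv,(45,60,20),(90,255,200));P,u,v=cloud(c,m>0)
    S=(P[:,:2]-O)@Rs
    k=(abs(P[:,2]-.166)<.004)&(abs(S[:,0])<.12)&(S[:,1]>-.21)&(S[:,1]<.12)
    if k.sum()<60: print(n,"few",k.sum());continue
    T=S[k];h=cv2.convexHull((T*1000).astype(np.float32))[:,0]/1000
    print(n,k.sum(),"z",np.median(P[k,2]).round(4),"bbox mid",((T.min(0)+T.max(0))/2*1000).round(1),"size",((T.max(0)-T.min(0))*1000).round(1),"circ",(circ(h)*1000).round(1))
E
python3 -c "
from h import *
status();plan((.065,-.171),.16,115)"; python3 look.py 3 wrist scene side
```

```text
t 7.22 tip st [  65.1 -173.9] z 275.4 F [ 0.5  1.1 -0.2] q [-0.64  0.39  1.52 -0.    1.24 -0.88] w 0.0295
d mm [  2.5   1.7 115.3] rot [-0.3 -0.   0.1]
wrist 10810 z 0.1664 bbox mid [  35.1 -113. ] size [87.4 86.9] circ [  35.1 -112.9]
scene 802 z 0.1668 bbox mid [  38.2 -111. ] size [84.2 85.8] circ [  38.2 -111.4]
side 511 z 0.1672 bbox mid [  29.9 -105.7] size [82.2 80.4] circ [  32.2 -106.8]
```

View pics/wrist3.png

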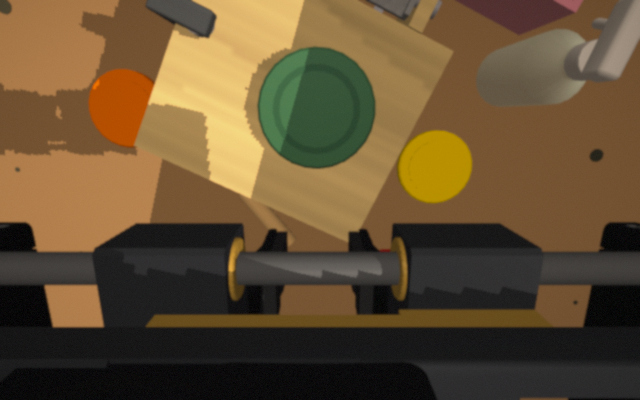

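View pics/scene3.png

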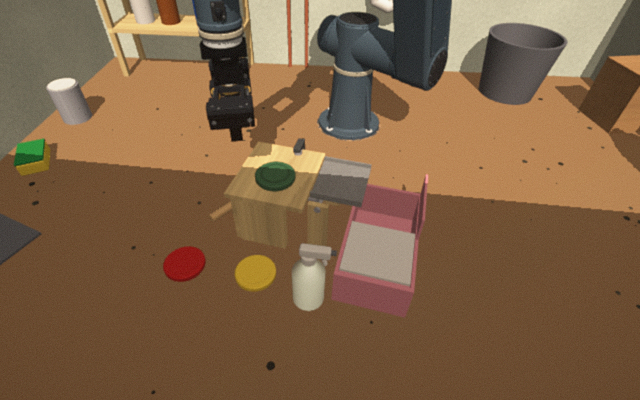

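The bin is open: the scene view shows the panel at (378,255) and the opening at (393,203). The wrist view has the stopper at (317,107) on the push line. I'll check the station frame against the ledge corners in the wrist view.

```bash
python3 -c "
from h import *
w=load('wrist3')
for p in [(453,50),(348,240),(135,147)]: print((w2s(onz(w,p,.15))*1000).round(1))
P,u,v=cloud(w); k=(abs(u-220)<10)&(abs(v-80)<8);print(np.median(P[k,2]))"
```

```text
[111.4 -28.2]
[ 107.2 -201.1]
[ -86.9 -203.1]
0.15006416086164387
```

Request:
{"op": "step_arm", "data": {
  "targets": [
    {"dx": 0, "dy": 0.001, "dz": 0.03, "rx": 0, "ry": 0, "rz": 0},
    {"dx": 0, "dy": 0.001, "dz": 0.07, "rx": 0, "ry": 0, "rz": 0},
    {"dx": 0, "dy": 0.001, "dz": 0.1, "rx": 0, "ry": 0, "rz": 0},
    {"dx": 0, "dy": 0.001, "dz": 0.114, "rx": 0, "ry": 0, "rz": 0},
    {"dx": 0, "dy": 0.001, "dz": 0.117, "rx": 0, "ry": 0, "rz": 0}
  ]
}}

```text
time: 8.0
position: [0.5096, -0.2399, 0.1768]
tool_rot: [0.617, 0.787, -0.001, -0.003]
ft_force: [0.5, 0.4, -0.0]
grip_width: 0.0298
```

```bash
python3 -c "
from h import *
status();plan((.025,-.087),.158,115)"; python3 look.py 4 wrist
```

```text
t 8.0 tip st [  65.5 -169.2] z 157.8 F [ 0.5  0.4 -0. ] q [-0.64  0.53  1.65 -0.    0.97 -0.88] w 0.0298
d mm [91.6 -1.5  0.1] rot [-0.3 -0.2  0.3]
wrist 33421 z 0.1663 bbox mid [  34.8 -113. ] size [88.2 88.5] circ [  34.8 -113.1]
```

View pics/wrist4.png

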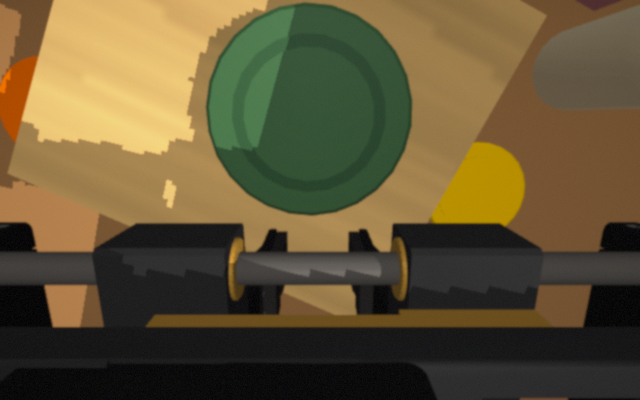

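The stopper (309,107) is squarely ahead of the fingers. I'll push diagonally towards the ledge's centreline.

Request:
{"op": "step_arm", "data": {
  "targets": [
    {"dx": 0.008, "dy": 0, "dz": 0, "rx": 0, "ry": 0, "rz": 0},
    {"dx": 0.016, "dy": 0, "dz": 0, "rx": 0, "ry": 0, "rz": 0},
    {"dx": 0.024, "dy": 0, "dz": 0, "rx": 0, "ry": 0, "rz": 0},
    {"dx": 0.032, "dy": 0, "dz": 0, "rx": 0, "ry": 0, "rz": 0},
    {"dx": 0.04, "dy": 0, "dz": 0, "rx": 0, "ry": 0, "rz": 0}
  ]
}}

```text
time: 8.68
position: [0.5002, -0.201, 0.1775]
tool_rot: [0.617, 0.787, -0.001, -0.002]
ft_force: [1.3, 0.4, 0.2]
grip_width: 0.0301
```

```bash
python3 -c "
from h import *
status();plan((.025,-.092),.158,115)"; python3 look.py 5 wrist scene
```

```text
t 8.68 tip st [  48.5 -133. ] z 158.5 F [1.3 0.4 0.2] q [-0.59  0.5   1.71 -0.    0.93 -0.83] w 0.0301
d mm [47.1 -3.8  0.6] rot [-0.3 -0.1  0.3]
wrist 31288 z 0.1664 bbox mid [ 27.3 -87.6] size [88.1 90. ] circ [ 27.6 -87.2]
scene 603 z 0.1667 bbox mid [ 30.  -77.1] size [86.  71.5] circ [ 30.7 -85.7]
```

Request:
{"op": "step_arm", "data": {
  "targets": [
    {"dx": 0.009, "dy": -0.001, "dz": 0, "rx": 0, "ry": 0, "rz": 0},
    {"dx": 0.018, "dy": -0.002, "dz": 0, "rx": 0, "ry": 0, "rz": 0},
    {"dx": 0.027, "dy": -0.003, "dz": 0, "rx": 0, "ry": 0, "rz": 0},
    {"dx": 0.036, "dy": -0.004, "dz": 0, "rx": 0, "ry": 0, "rz": 0},
    {"dx": 0.043, "dy": -0.004, "dz": 0, "rx": 0, "ry": 0, "rz": 0}
  ]
}}

```text
time: 9.4
position: [0.4851, -0.1588, 0.1774]
tool_rot: [0.616, 0.787, -0.001, -0.003]
ft_force: [0.8, 0.2, -0.5]
grip_width: 0.0301
```

```bash
python3 -c "
from h import *
status();plan((.004,-.115),.161,90)"; python3 look.py 6 wrist scene
```

```text
t 9.4 tip st [ 25.5 -94.7] z 158.4 F [ 0.8  0.2 -0.5] q [-0.53  0.47  1.78 -0.    0.9  -0.78] w 0.0301
d mm [ -9.2 -28.1  -2.5] rot [-0.4 -0.2 25.4]
wrist 31458 z 0.1664 bbox mid [  4.2 -49.1] size [88.  90.4] circ [  4.2 -48.5]
scene 535 z 0.1666 bbox mid [  7.3 -39.6] size [86.5 73.9] circ [  5.8 -47. ]
```

View pics/wrist6.png

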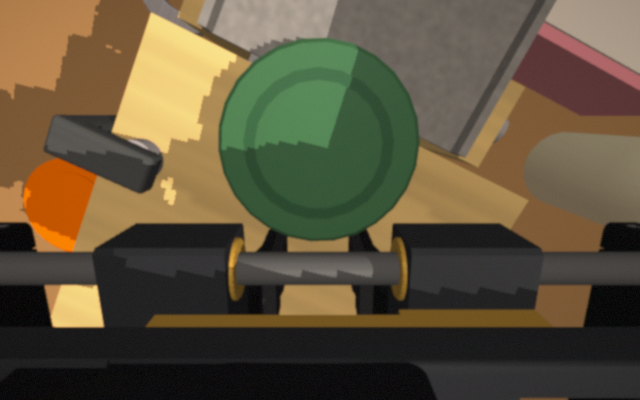

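The stopper is now at station (4,−48), starting onto the tray and well inside the lips. I'll back off and square up to push straight along +y.

Request:
{"op": "step_arm", "data": {
  "targets": [
    {"dx": -0.02, "dy": 0, "dz": -0.003, "rx": 0, "ry": 0, "rz": 0},
    {"dx": -0.025, "dy": -0.01, "dz": -0.003, "rx": 0, "ry": 0, "rz": 8},
    {"dx": -0.02, "dy": -0.02, "dz": -0.003, "rx": 0, "ry": 0, "rz": 17},
    {"dx": -0.01, "dy": -0.028, "dz": -0.003, "rx": 0, "ry": 0, "rz": 25.4},
    {"dx": -0.009, "dy": -0.028, "dz": -0.003, "rx": 0.3, "ry": 0.2, "rz": 25.4}
  ]
}}

```text
time: 10.12
position: [0.4599, -0.1751, 0.1807]
tool_rot: [0.774, 0.633, -0.003, -0.006]
ft_force: [0.9, -0.9, 1.0]
grip_width: 0.0299
```

```bash
python3 -c "
from h import *
status();plan((.004,-.055),.161,90)"; python3 look.py 7 wrist
```

```text
t 10.12 tip st [   4.  -115.6] z 161.7 F [ 0.9 -0.9  1. ] q [-0.59  0.45  1.81 -0.    0.89 -0.39] w 0.0299
d mm [60.6  0.1  0.9] rot [-0.8 -0.2  0. ]
wrist 32440 z 0.1663 bbox mid [  3.7 -48. ] size [88.2 86.5] circ [  3.9 -46.9]
```

View pics/wrist7.png

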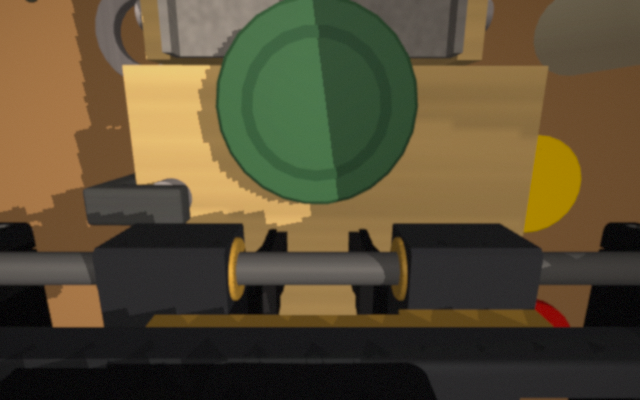

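Aligned: the stopper (317,100) is centred between the lips. I'll push straight.

Request:
{"op": "step_arm", "data": {
  "targets": [
    {"dx": 0.009, "dy": 0, "dz": 0, "rx": -0.5, "ry": 0, "rz": 0},
    {"dx": 0.018, "dy": 0, "dz": 0, "rx": -0.5, "ry": 0, "rz": 0},
    {"dx": 0.027, "dy": 0, "dz": 0, "rx": -0.5, "ry": 0, "rz": 0},
    {"dx": 0.036, "dy": 0, "dz": 0, "rx": -0.5, "ry": 0, "rz": 0},
    {"dx": 0.043, "dy": 0, "dz": 0, "rx": -0.5, "ry": 0, "rz": 0}
  ]
}}

```text
time: 10.8
position: [0.4693, -0.1324, 0.1809]
tool_rot: [0.773, 0.634, 0.0, -0.002]
ft_force: [-0.6, -0.9, -0.5]
grip_width: 0.0298
```

```bash
python3 -c "
from h import *
status();plan((.004,-.047),.161,90)"; python3 look.py 8 wrist scene
```

```text
t 10.8 tip st [  4.7 -71.9] z 161.9 F [-0.6 -0.9 -0.5] q [-0.51  0.44  1.83  0.    0.88 -0.31] w 0.0298
d mm [24.9 -0.7  1. ] rot [-0.2 -0.2  0.1]
wrist 30163 z 0.1663 bbox mid [  5.5 -20.4] size [89.  87.9] circ [  5.5 -20.9]
scene 815 z 0.1667 bbox mid [  8.1 -18.4] size [90.5 87. ] circ [  7.9 -18.5]
```

View pics/wrist8.png

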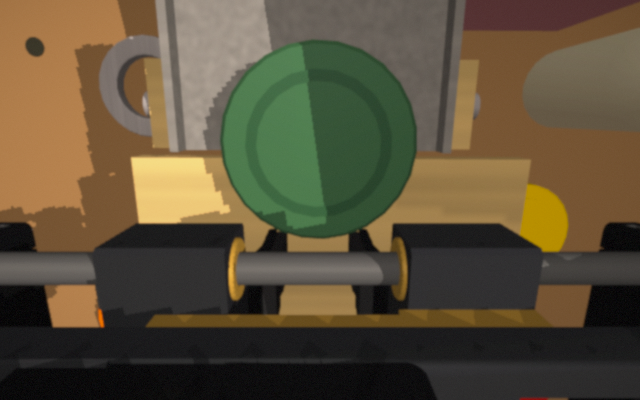

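Request:
{"op": "step_arm", "data": {
  "targets": [
    {"dx": 0.005, "dy": -0.001, "dz": 0, "rx": 0, "ry": 0, "rz": 0},
    {"dx": 0.01, "dy": -0.002, "dz": 0, "rx": 0, "ry": 0, "rz": 0},
    {"dx": 0.016, "dy": -0.002, "dz": 0, "rx": 0, "ry": 0, "rz": 0},
    {"dx": 0.021, "dy": -0.002, "dz": 0, "rx": 0, "ry": 0, "rz": 0},
    {"dx": 0.024, "dy": -0.002, "dz": 0, "rx": 0, "ry": 0, "rz": 0}
  ]
}}

```text
time: 11.52
position: [0.472, -0.1079, 0.181]
tool_rot: [0.773, 0.634, 0.0, -0.003]
ft_force: [-0.2, -0.1, 0.5]
grip_width: 0.0301
```

```bash
python3 -c "
from h import *
status()"; python3 look.py 9 wrist scene
```

```text
t 11.53 tip st [  2.5 -47.4] z 162.0 F [-0.2 -0.1  0.5] q [-0.46  0.43  1.84  0.    0.87 -0.26] w 0.0301
wrist 30200 z 0.1663 bbox mid [3. 4.] size [89.  88.2] circ [3.3 3.6]
scene 814 z 0.1667 bbox mid [5.1 5.2] size [89.  86.3] circ [5.7 4.8]
```

The centre is at +4 mm. From here I'll use small pushes and check after each one.

Request:
{"op": "step_arm", "data": {
  "targets": [
    {"dx": 0.002, "dy": 0, "dz": 0, "rx": 0, "ry": 0, "rz": 0},
    {"dx": 0.004, "dy": 0, "dz": 0, "rx": 0, "ry": 0, "rz": 0},
    {"dx": 0.006, "dy": 0, "dz": 0, "rx": 0, "ry": 0, "rz": 0},
    {"dx": 0.006, "dy": 0, "dz": 0, "rx": 0, "ry": 0, "rz": 0},
    {"dx": 0.006, "dy": 0, "dz": 0, "rx": 0, "ry": 0, "rz": 0}
  ]
}}

```text
time: 12.25
position: [0.4731, -0.102, 0.181]
tool_rot: [0.773, 0.634, 0.0, -0.003]
ft_force: [0.4, -1.4, 0.1]
grip_width: 0.0299
```

```bash
python3 -c "
from h import *
status()"; python3 look.py 10 wrist
```

```text
t 12.25 tip st [  2.4 -41.4] z 162.0 F [ 0.4 -1.4  0.1] q [-0.45  0.43  1.84  0.    0.87 -0.25] w 0.0299
wrist 30225 z 0.1663 bbox mid [ 3.2 10.2] size [88.9 88.1] circ [3.1 9.7]
```

Request:
{"op": "step_arm", "data": {
  "targets": [
    {"dx": 0.001, "dy": 0, "dz": 0, "rx": 0, "ry": 0, "rz": 0},
    {"dx": 0.002, "dy": 0, "dz": 0, "rx": 0, "ry": 0, "rz": 0},
    {"dx": 0.003, "dy": 0, "dz": 0, "rx": 0, "ry": 0, "rz": 0},
    {"dx": 0.004, "dy": 0, "dz": 0, "rx": 0, "ry": 0, "rz": 0},
    {"dx": 0.004, "dy": 0, "dz": 0, "rx": 0, "ry": 0, "rz": 0}
  ]
}}

```text
time: 12.92
position: [0.4739, -0.0979, 0.181]
tool_rot: [0.773, 0.634, 0.0, -0.003]
ft_force: [-0.6, -0.3, -0.4]
grip_width: 0.0299
```

```bash
python3 -c "
from h import *
status()"; python3 look.py 11 wrist
```

```text
t 12.93 tip st [  2.3 -37.2] z 162.0 F [-0.6 -0.3 -0.4] q [-0.44  0.43  1.84  0.    0.87 -0.24] w 0.0299
wrist 29760 z 0.1655 bbox mid [ 3.2 14. ] size [89.1 87.6] circ [ 3.3 13.3]
```

The median z dropped by 0.8 mm, so it may be starting to tip. I'll hold and look.

Request:
{"op": "step_arm", "data": {
  "targets": [
    {"dx": 0, "dy": 0, "dz": 0, "rx": 0, "ry": 0, "rz": 0},
    {"dx": 0, "dy": 0, "dz": 0, "rx": 0, "ry": 0, "rz": 0},
    {"dx": 0, "dy": 0, "dz": 0, "rx": 0, "ry": 0, "rz": 0},
    {"dx": 0, "dy": 0, "dz": 0, "rx": 0, "ry": 0, "rz": 0},
    {"dx": 0, "dy": 0, "dz": 0, "rx": 0, "ry": 0, "rz": 0}
  ]
}}

```text
time: 13.6
position: [0.4739, -0.098, 0.181]
tool_rot: [0.773, 0.634, 0.0, -0.003]
ft_force: [0.2, -0.1, -0.6]
grip_width: 0.0297
```

```bash
python3 -c "
from h import *
status()"; python3 look.py 12 wrist scene
```

```text
t 13.6 tip st [  2.3 -37.3] z 162.0 F [ 0.2 -0.1 -0.6] q [-0.44  0.43  1.84  0.    0.87 -0.24] w 0.0297
wrist 29776 z 0.1655 bbox mid [ 3.2 14. ] size [88.9 88.1] circ [ 3.3 13.4]
scene 792 z 0.1658 bbox mid [ 3.8 14.9] size [89.8 85.8] circ [ 5.6 14.5]
```

View pics/wrist12.png

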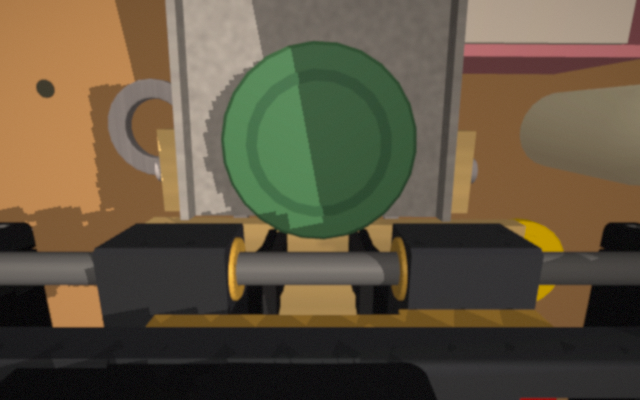

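View pics/scene12.png

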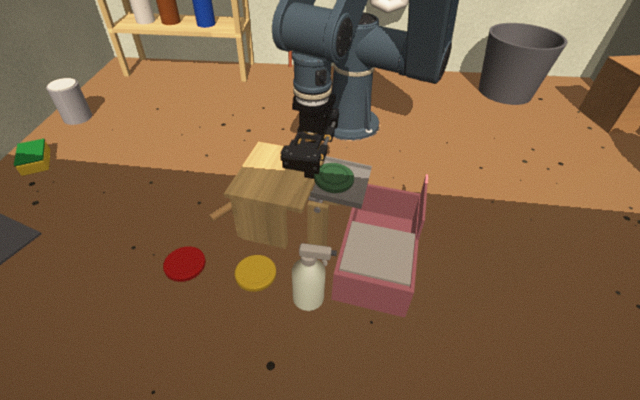

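It's still level. The disc has just settled fully onto the tray, which sits about 0.8 mm below the ledge. I'll continue.

Request:
{"op": "step_arm", "data": {
  "targets": [
    {"dx": 0.001, "dy": 0, "dz": 0, "rx": 0, "ry": 0, "rz": 0},
    {"dx": 0.002, "dy": 0, "dz": 0, "rx": 0, "ry": 0, "rz": 0},
    {"dx": 0.003, "dy": 0, "dz": 0, "rx": 0, "ry": 0, "rz": 0},
    {"dx": 0.003, "dy": 0, "dz": 0, "rx": 0, "ry": 0, "rz": 0},
    {"dx": 0.003, "dy": 0, "dz": 0, "rx": 0, "ry": 0, "rz": 0}
  ]
}}

```text
time: 14.32
position: [0.4744, -0.0949, 0.181]
tool_rot: [0.773, 0.634, 0.0, -0.003]
ft_force: [0.2, 0.1, 0.4]
grip_width: 0.03
```

```bash
python3 -c "
from h import *
status()"; python3 look.py 13 wrist
```

```text
t 14.32 tip st [  2.3 -34.2] z 162.0 F [0.2 0.1 0.4] q [-0.43  0.43  1.84  0.    0.87 -0.24] w 0.03
wrist 17699 z 0.1654 bbox mid [3.4 9.5] size [88.4 70.6] circ [ 3.6 11.4]
```

Part of the disc has left the height band, so it looks like it's tipping. I'll hold.

Request:
{"op": "step_arm", "data": {
  "targets": [
    {"dx": 0, "dy": 0, "dz": 0, "rx": 0, "ry": 0, "rz": 0},
    {"dx": 0, "dy": 0, "dz": 0, "rx": 0, "ry": 0, "rz": 0},
    {"dx": 0, "dy": 0, "dz": 0, "rx": 0, "ry": 0, "rz": 0},
    {"dx": 0, "dy": 0, "dz": 0, "rx": 0, "ry": 0, "rz": 0},
    {"dx": 0, "dy": 0, "dz": 0, "rx": 0, "ry": 0, "rz": 0}
  ]
}}

```text
time: 15.0
position: [0.4744, -0.095, 0.181]
tool_rot: [0.773, 0.634, 0.0, -0.003]
ft_force: [-1.0, -0.9, 0.4]
grip_width: 0.03
```

```bash
python3 -c "
from h import *
status()"; python3 look.py 14 wrist scene
```

```text
t 15.0 tip st [  2.3 -34.2] z 162.0 F [-1.  -0.9  0.4] q [-0.43  0.43  1.84  0.    0.87 -0.24] w 0.03
wrist 18963 z 0.1654 bbox mid [3.3 9.9] size [88.1 72.1] circ [ 3.3 13.4]
scene 559 z 0.1652 bbox mid [ 4.1 11.7] size [90.4 68.1] circ [ 5.7 14.9]
```

View pics/wrist14.png

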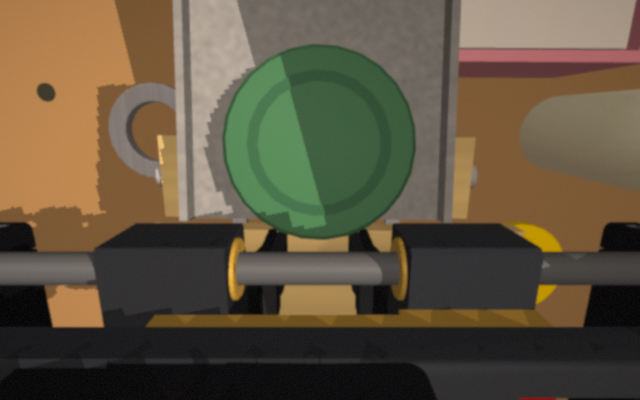

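View pics/scene14.png

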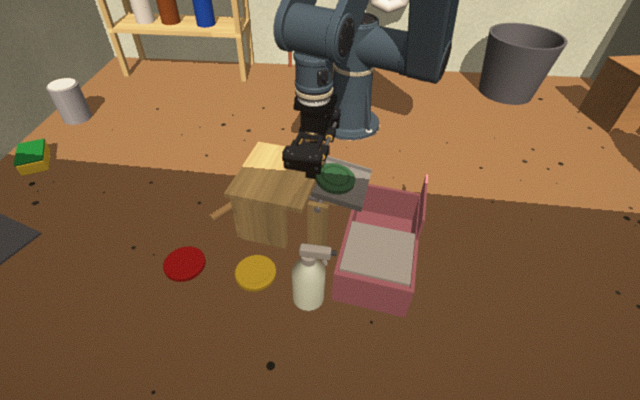

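The tray is tilted a few degrees and held in balance, with the disc's back edge resting against the fingers. I'll give it a little more.

Request:
{"op": "step_arm", "data": {
  "targets": [
    {"dx": 0.001, "dy": 0, "dz": 0, "rx": 0, "ry": 0, "rz": 0},
    {"dx": 0.002, "dy": 0, "dz": 0, "rx": 0, "ry": 0, "rz": 0},
    {"dx": 0.003, "dy": 0, "dz": 0, "rx": 0, "ry": 0, "rz": 0},
    {"dx": 0.003, "dy": 0, "dz": 0, "rx": 0, "ry": 0, "rz": 0},
    {"dx": 0.003, "dy": 0, "dz": 0, "rx": 0, "ry": 0, "rz": 0}
  ]
}}

```text
time: 15.72
position: [0.475, -0.092, 0.181]
tool_rot: [0.773, 0.634, 0.0, -0.003]
ft_force: [0.5, -0.4, -0.3]
grip_width: 0.0304
```

```bash
python3 -c "
from h import *
status()"; python3 look.py 15 wrist scene; python3 -c "
from h import *
for n in ('wrist14','wrist15'):
    c=load(n);hsv=cv2.cvtColor(c['img'],cv2.COLOR_BGR2HSV)
    m=cv2.inRange(hsv,(45,60,20),(90,255,200));P,u,v=cloud(c,m>0);S=(P[:,:2]-O)@Rs
    k=(P[:,2]>.1)&(abs(S[:,0])<.03)&(P[:,2]<.2);print(n,k.sum(),np.polyfit(S[k,1],P[k,2],1),S[k,1].min(),S[k,1].max())"
```

```text
t 15.72 tip st [  2.3 -31.2] z 162.0 F [ 0.5 -0.4 -0.3] q [-0.42  0.43  1.84  0.    0.87 -0.23] w 0.0304
wrist 6355 z 0.1659 bbox mid [3.4 3.9] size [77.2 33.1] circ [ 3.  35.7]
scene 127 z 0.1645 bbox mid [8.  9.8] size [64.6 20.6] circ [ 9.5 48.6]
wrist14 23153 [-0.14912247  0.16637635] -0.026098197356990236 0.060841151522550214
wrist15 20353 [-0.43485126  0.16828243] -0.012603140880595318 0.07176356932933152
```

View pics/wrist15.png

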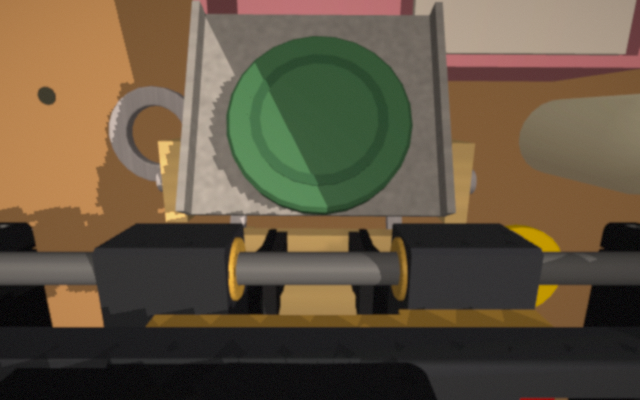

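It's tipping now, at about 0.41 rad, and has left the fingers. I'll back off gently and let it slide.

Request:
{"op": "step_arm", "data": {
  "targets": [
    {"dx": -0.003, "dy": 0, "dz": 0, "rx": 0, "ry": 0, "rz": 0},
    {"dx": -0.01, "dy": 0, "dz": 0, "rx": 0, "ry": 0, "rz": 0},
    {"dx": -0.02, "dy": 0, "dz": 0, "rx": 0, "ry": 0, "rz": 0},
    {"dx": -0.03, "dy": 0, "dz": 0, "rx": 0, "ry": 0, "rz": 0},
    {"dx": -0.04, "dy": 0, "dz": -0.01, "rx": 0, "ry": 0, "rz": 0}
  ]
}}

```text
time: 16.45
position: [0.4665, -0.132, 0.1906]
tool_rot: [0.773, 0.634, -0.0, -0.004]
ft_force: [0.1, -0.1, -0.2]
grip_width: 0.0301
```

Request:
{"op": "step_arm", "data": {
  "targets": [
    {"dx": 0, "dy": 0, "dz": -0.03, "rx": 0, "ry": 0, "rz": 0},
    {"dx": 0, "dy": 0, "dz": -0.06, "rx": 0, "ry": 0, "rz": 0},
    {"dx": -0.02, "dy": 0, "dz": -0.09, "rx": 0, "ry": 0, "rz": 0},
    {"dx": -0.05, "dy": 0, "dz": -0.1, "rx": 0, "ry": 0, "rz": 0},
    {"dx": -0.08, "dy": 0, "dz": -0.1, "rx": 0, "ry": 0, "rz": 0}
  ]
}}

```text
time: 17.08
position: [0.4516, -0.2126, 0.2924]
tool_rot: [0.773, 0.634, 0.0, -0.002]
ft_force: [0.6, 0.3, -0.2]
grip_width: 0.0306
```

```bash
python3 look.py 16 side scene; python3 -c "
from h import *
status()
for n in ('scene16','side16'):
    c=load(n);hsv=cv2.cvtColor(c['img'],cv2.COLOR_BGR2HSV)
    m=cv2.inRange(hsv,(45,60,20),(90,255,200));P,u,v=cloud(c,m>0);S=(P[:,:2]-O)@Rs
    k=(abs(S[:,0])<.15)&(abs(S[:,1])<.25);print(n,k.sum(),S[k].min(0),S[k].max(0),P[k][:,2].min(),P[k][:,2].max())"
```

```text
side few 0
scene few 0
t 17.18 tip st [   3.3 -155.6] z 272.4 F [ 0.3  0.3 -0.3] q [-0.67  0.3   1.68  0.    1.17 -0.47] w 0.03
scene16 201 [-0.07460833 -0.14954437] [0.01843179 0.20264717] 0.019283329978729932 0.44815443183719644
side16 1 [-0.04811955 -0.14104824] [-0.04811955 -0.14104824] 0.4291287811188182 0.4291287811188182
```

View pics/scene16.png

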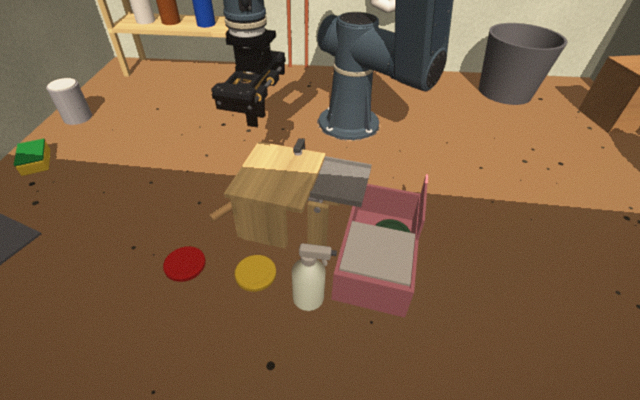

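View pics/side16.png

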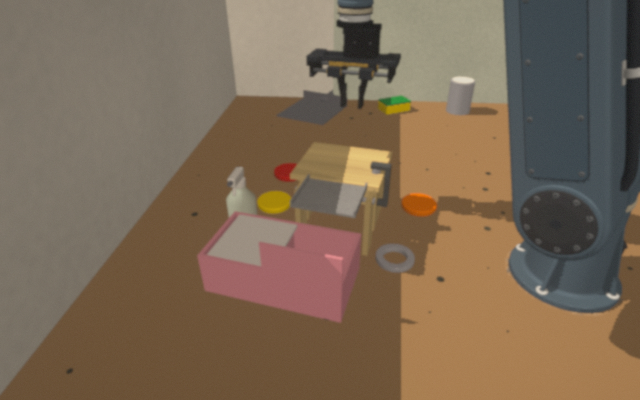

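The stopper is in the bin (393,228 in the scene view), the tray is level, the top is open, and the bystanders haven't moved. One numeric check, after a short wait.

Request:
{"op": "step_arm", "data": {
  "targets": [
    {"dx": 0, "dy": 0, "dz": 0, "rx": 0, "ry": 0, "rz": 0},
    {"dx": 0, "dy": 0, "dz": 0, "rx": 0, "ry": 0, "rz": 0},
    {"dx": 0, "dy": 0, "dz": 0, "rx": 0, "ry": 0, "rz": 0},
    {"dx": 0, "dy": 0, "dz": 0, "rx": 0, "ry": 0, "rz": 0},
    {"dx": 0, "dy": 0, "dz": 0, "rx": 0, "ry": 0, "rz": 0}
  ]
}}

```text
time: 17.8
position: [0.4514, -0.2138, 0.2913]
tool_rot: [0.774, 0.633, -0.0, -0.002]
ft_force: [-0.7, -0.5, 0.1]
grip_width: 0.0301
```

```bash
python3 sh.py; python3 look.py 17 scene; python3 -c "
from h import *
for n in ('scene16','scene17'):
    c=load(n);hsv=cv2.cvtColor(c['img'],cv2.COLOR_BGR2HSV)
    m=cv2.inRange(hsv,(45,60,20),(90,255,200));P,u,v=cloud(c,m>0);S=(P[:,:2]-O)@Rs
    k=(abs(S[:,0])<.15)&(S[:,1]>.06)&(S[:,1]<.25);print(n,k.sum(),S[k].min(0).round(3),S[k].max(0).round(3),P[k][:,2].min().round(3),np.median(P[k][:,2]),P[k][:,2].max().round(3))
P,u,v=cloud(c);S=(P[:,:2]-O)@Rs
k=(abs(S[:,0])<.05)&(S[:,1]>-.01)&(S[:,1]<.08)&(P[:,2]>.1);print('tray',np.polyfit(S[k,1],P[k,2],1))
i=c['img'][150:310,200:460];cv2.imwrite('pics/crop17.png',cv2.resize(i,None,fx=3,fy=3,interpolation=2))"
```

```text
t 17.8 tip st [   3.3 -155.3] z 272.3 F [-0.7 -0.5  0.1] q [-0.67  0.3   1.68  0.    1.17 -0.47] w 0.0301
d mm [297.8  97.4 180.7] rot [-0.2 -0.1 -0. ]
[0.0618 0.0631 0.1935 0.1942]
scene few 0
scene16 198 [-0.034  0.127] [-0.005  0.203] 0.019 0.02268386451534926 0.027
scene17 200 [-0.034  0.127] [-0.007  0.203] 0.019 0.02275418852047361 0.027
tray [-0.00056701  0.15060817]
```

View pics/crop17.png

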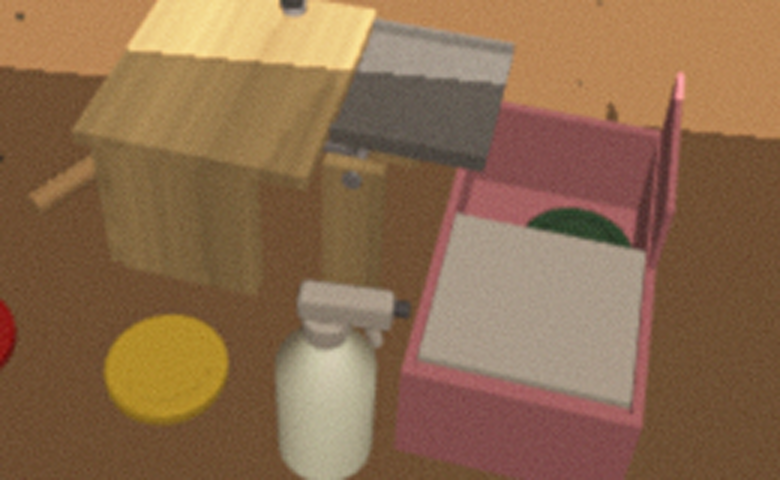

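The stopper is at rest and flat in the bin, its top at z about 0.023 (6 mm floor plus 16 mm thickness). It is centred near station (11, 165), inside the opening. The tray slope is 0.0006 and the shutter is at about 0.125 m, so I'm handing in.

```bash
python3 -c "
from rig import robot
print(robot.hand_in())"
```

```text
the job is handed in; nothing more can be done
None
```

The bin is open, the stopper is lying in it, and the job was handed in at about 18 s of the 72 s allowed. The hand-in gives no verdict, so the results below are my own checks.

- **Sliding top:** I dragged it to its end stop with closed fingertips, with 10–17 N at each reading. It finished at about 0.125 m of travel, and the last check before hand-in showed it still open.
- **Tipping:** I pushed the stopper diagonally to the ledge's centreline, then straight onto the tray in small steps. It began to tip with its centre about 17 mm past the pivot, and I measured about 0.41 rad just after it left the fingers. The fingertips stayed about 12 mm above the tray floor's level, and no contact force showed in the readings I took.
- **Stopper at rest:** It lies flat on the bin floor with its top at z 23 mm, around station (11, 165). That centre is estimated from the part of the disc not hidden by the open top.
- **Tray:** It is level again, with a slope of 0.0006.
- **Bystanders:** The spray bottle, scrubber ring and wooden peg look unmoved in the pictures; I did not re-measure them.

The only disagreement was between cameras: they differed by 2–7 mm on the stopper's position. I relied on the wrist camera, which matched the ledge corners to about 3 mm.

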